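# Clear the stock bin's lid and hold it open

## Robot

A 6-joint arm with a two-finger parallel gripper is mounted at the origin on the work surface. World frame = base frame: x ahead of the robot, y to its left, z up, the work surface at z = 0. Lengths are in mm, angles in rad, forces in N, time in s.
With the tool pointing down it reaches from about 350 to 775 mm from the base axis. Payload 7.3 kg.
Tool frame: the origin (TCP) lies at the centre of the arm's flange, where the gripper is bolted on; the fingertips stand 178 mm ahead of it and the grasp point (between the pads) lies 159 mm ahead of it; z points along the fingers, y is the line along which they close (so a half turn about z gives the same grasp; the last joint's range is limited). The gripper opens to 92 mm and grips with 3 to 60 N. Pads are 19 mm wide; open, the fingers measure 130 mm over their backs; the gripper's body (75 mm by 190 mm) begins 47 mm behind the grasp point.
Start: joints at [1.147, 0.342, 1.524, -0, 1.275, -0.146], TCP at [143.954, 504.881, 404.741] pointing down, gripper open.
Joint ranges: [-2.53, 2.53], [-0.77, 2.02], [0.04, 2.7], [-1, 4.14], [0.28, 2.66], [-3.11, 3.11]. Speed limits (rad/s): [2.57, 2.57, 3.14, 3.14, 3.14, 3.14].

## Interface

Orientations are given as [roll, pitch, yaw] about the fixed x, y, z axes, in that order (R = Rz(yaw) Ry(pitch) Rx(roll)).
In Python, from plant import * gives the robot as it stands. The module is installed in compiled form; this text tells all that it offers.
- The arm moves only by the shell command python3 -m inch 'ROWS'. ROWS is JSON, a list of rows, each a list of 5 numbers: the shift along the tool's x, y, z in m, then the turn about the tool's z in rad, then the opening, from 0 (shut) to 1 (fully open). In form: [[tx, ty, tz, spin, claw], ...]. A call has 1 to 8 rows; each row is the pose to reach, as a shift and turn from the pose commanded when the call began, along the tool's axes at that moment; what a row does not reach only later rows make up. A row lasts 1/12 s, in which the tool goes at most 41.7 mm and 7.16 degrees, less where a joint would pass 70% of its speed; a pose out of reach is approached as far as the arm can. A call with a gripper value outside its range is refused whole. The fingers move at their own pace and stop on an object; the grip force is fixed at half the most. Time passes only in rows, so rows that repeat a pose let the fingers close. It gives the time, the measured TCP pose, the force, the opening and the grip force at its end, in the units of the state.
- get_obs(): the state, without advancing time (a new reading comes with each control period).
- capture(name): name is "side" or "top" or "wrist"; returns a dict with "color" (420x560x3 uint8, red, green, blue), "intrinsics" (3x3 intrinsics, pixels), "pose" (4x4, takes a point from camera to world coordinates). Camera axes: x right, y down, z forward; pixel columns grow to the right and rows downward; lengths in mm; the calibration is good to about 2 mm. A picture is of the moment at which its call begins. There is no depth.
- close_job(): hands the job in; it is judged then, once.
Trained networks look in a picture, given as the dict that the camera call returned (one of the last four; its "shot" number tells which), for a name from the list of things; names that differ only in an ending like _2 or _b are one class to them, and where a whole thing is asked for, a point or a joint stands for the part that bears it (a point fixed in the world has none). Each returns a list of dicts, best first, with "conf" (0 to 1); they miss things now and then, are a little off and sometimes report something else, mostly with a low value. They report only what shows in the picture. A call takes as long as a camera call. They do not tell look-alikes from the thing itself.
- look_for(picture, target): "rect" ([centre column, centre row, width, height] in pixels, round what is visible of it).
- trace(picture, target): "pixels" (420x560 bool, what is visible of it) and "rect" ([centre column, centre row, width, height] in pixels, round what is visible of it).
- tip_of(picture, target): "centre" ([column, row] in pixels: a listed point, or the origin of a listed thing).
The state is a dict: "time": time; "joint_positions": joint angles; "dq": joint speeds; "tau": joint torques, N m; "tool_pos": TCP position; "tcp_rot": TCP orientation; "contact_force": force on the tool from outside, world axes, zero at the start; "moment": the same for the moment, N m; "grip_width": finger opening in mm; "finger_force": force on a finger pad.
Only numpy, scipy, OpenCV 4.12 (cv2) and the standard library are available. Lean on these libraries where they do the work, as an engineer would, in place of code of your own. Each camera call takes 0.05 s, during which the arm holds its last target. There are 200 camera calls.

## Task

A workmate across the bench wants to restock the bin, but a ball valve has been left on its lid. Move the valve onto the narrow top edge of the two-by-four rest and leave it lying there steady with its lever on top, without letting it fall or disturbing the carton, tape and tin; then lift the lid to about 60 degrees open and hold it still. The lid falls shut if let go, so finish while the gripper is still holding it.

Things in the scene. Friction and masses are not known exactly. Their poses are not given: they have to be found in the camera images.
- bin: Open plywood stock bin, fixed to the bench, 220 (x) x 280 (y) x 110 mm high, with a hinged plywood lid. Origin: centre of its underside. Its z is up; its +x points from the lid's hinge (on the robot's side) to the opening edge (on the far side). Closed, the lid's upper face is 122 mm above the bench; the valve starts lying on it, on the hinge half.
- lid (a joint): Lid hinge angle in rad: 0 closed, growing as the far edge rises and swings over towards the robot; 60 degrees open is 1.047; stop at 1.9. No spring, almost no friction: below about 1.5 rad the lid falls shut by its own weight. The lid is 220 (from hinge to far edge) x 280 x 12 mm and weighs 0.35 to 0.6 kg.
- lid_hinge (a point): Middle of the lid's hinge axis, which runs along the bin's y, at the bin's x = -110 mm, 110 mm above the bench (level with the lid's underside).
- lid_handle (a point): Middle of the lid's pull bar, a round steel bar 10 mm thick and 110 mm long, parallel to the hinge, on a post at each end. Its axis is 190 mm from the hinge measured along the lid and 47 mm above the lid's underside (35 mm above its upper face); it moves with the lid, and turns in a grip across it. It stays free of the valve.
- valve: Brass ball valve, 0.35 to 0.6 kg, loose: a body 90 mm long (its x), 36 mm wide (y) and 36 mm high with flat underside and flat vertical sides, and above it a stem with a flat steel lever 13 mm wide along x (from x = -12 to +62 mm), its top 50 mm above the underside. Origin: centre of its underside; z up.
- rest: Narrow raised rest, fixed to the bench: a two-by-four off-cut standing on edge, 180 mm long (its x), 38 mm wide (y), on a plywood foot 100 x 80 mm, 18 mm thick. Flat top 107 mm above the bench. Stands to the left or the right of the bin. Origin: centre of its underside.
- rest_top (a point): Centre of the rest's flat top, 38 mm wide and 180 mm long, where the valve goes.
- carton: Bystander: loose plain cardboard carton 110 x 80 x 70 mm, on the other side of the bin from the rest. Origin: centre of its underside.
- tape: Bystander: loose black roll of tape lying flat beyond the bin, 96 mm across, 24 mm high. Origin: centre of its underside.
- tin: Bystander: loose metal tin standing beyond the bin, 66 mm across, 90 mm high. Origin: centre of its underside.
Not all that is in view belongs to the job. What is meant by the valve is not white, and is the smaller of those in its own colour. Of the things that look like the rest, the larger one is meant.

How it is judged (in metres and radians):
On the way, in this order (a step that is already met when the one before it is completed fails the run):
1. the valve lies on the rest's top, lever up, let go, while the lid is still shut (x of valve in the frame of rest between -0.08 and 0.08 m and y of valve in the frame of rest between -0.014 and 0.014 m and z of valve in the frame of rest between 0.101 and 0.115 m and angle between valve's own z axis and vertical below 0.15 rad and contact force between valve and rest above 1 N and contact force between each of the arm, the fingers and valve below 0.1 N and linear speed of valve below 0.03 m/s and value of joint lid below 0.12 rad), for 0.4 s.
2. the fingers hold the lid still about 60 degrees open (value of joint lid between 0.907 and 1.187 rad and velocity of joint lid between -0.06 and 0.06 rad/s and contact force between the fingers and bin above 0.5 N and contact force between valve and bin below 0.1 N), for 0.3 s.
At the end, for the whole second after the job is handed in: The gripper's fingers hold the lid still at 60 degrees open, give or take 8, nothing else propping it, and the valve lies untouched and at rest on top of the two-by-four, lever up, its centre within 14 mm of the middle of its width and within 80 mm of the middle of its length (all of step 2 and x of valve in the frame of rest between -0.08 and 0.08 m and y of valve in the frame of rest between -0.014 and 0.014 m and z of valve in the frame of rest between 0.101 and 0.115 m and angle between valve's own z axis and vertical below 0.15 rad and contact force between valve and rest above 1 N and contact force between each of the arm, the fingers and valve below 0.1 N and linear speed of valve below 0.03 m/s); the arm keeps its last pose, push and grip.
It fails at once if the valve falls off (its underside comes below 70 mm above the bench) (height (world z) of valve below 0.07 m).
It fails at once if the carton is pushed more than 30 mm from its place (distance of carton from where it was at the start of the episode above 0.03 m).
It fails at once if the tape roll is pushed more than 30 mm from its place (distance of tape from where it was at the start of the episode above 0.03 m).
It fails at once if the tin is pushed more than 30 mm from its place (distance of tin from where it was at the start of the episode above 0.03 m).
It also fails if it takes over 56 s, if anything falls off the work surface, if the arm or the gripper's body presses on something with over 40 N, if the wrist force passes 120 N, or if a joint passes its speed limit or range.

## Working session

There is one attempt and no reset: what is moved stays moved. The work goes in short steps, Python scripts to look and compute and a shell command to move; the robot and the scene stay as the last step left them, time stands still between calls to the robot, and variables do not carry over. Pictures are saved under pics/ and viewed, at most 10 in all, crops included, and the job is handed in when it is done.

```bash
mkdir -p pics
cat > h.py <<'E'
from plant import *
import numpy as np, cv2
from scipy.spatial.transform import Rotation as Ro
def ray(c,p):
    d=np.linalg.inv(c["intrinsics"])@[p[0],p[1],1]; T=np.array(c["pose"])
    d=T[:3,:3]@d; return T[:3,3],d/np.linalg.norm(d)
def onz(c,p,z):
    o,d=ray(c,p); return o+d*(z-o[2])/d[2]
def tri(obs):
    A=np.zeros((3,3));b=np.zeros(3);R=[ray(c,p) for c,p in obs]
    for o,d in R:
        M=np.eye(3)-np.outer(d,d);A+=M;b+=M@o
    x=np.linalg.solve(A,b); return x,[float(np.linalg.norm((np.eye(3)-np.outer(d,d))@(x-o))) for o,d in R]
def proj(c,X):
    T=np.array(c["pose"]); q=np.array(c["intrinsics"])@(T[:3,:3].T@(np.array(X)-T[:3,3])); return q[:2]/q[2]
def save(c,n): cv2.imwrite("pics/"+n+".png",c["color"][:,:,::-1])
E
python3 - <<'E'
from h import *
np.set_printoptions(precision=1,suppress=True)
t=capture("top");s=capture("side")
im=np.hstack([t["color"],s["color"]])
save(t,"top0");save(s,"side0")
for n,c in(("top",t),("side",s)):
    print(n,np.array(c["pose"])[:3,3])
    for k in["valve","rest","rest_top","bin","lid_hinge","lid_handle","carton","tape","tin"]:
        print(k,[(np.array(r["centre"]),round(r["conf"],2)) for r in tip_of(c,k)][:4],[(np.array(r["rect"]),round(r["conf"],2)) for r in look_for(c,k)][:4] if k in("valve","rest") else "")
E
```

```text
top [ 507.3   66.2 1192.2]
valve [(array([360.4, 296.6]), 0.84), (array([314.3, 221.2]), 0.77), (array([291.8, 291.2]), 0.6)] [(array([364.1, 300.1,  38.5,  33.5]), 0.68), (array([289.9, 297.8,  24.8,  64.5]), 0.66), (array([317.6, 218.7,  22.1,  44.8]), 0.57)]
rest [(array([193.6, 233.6]), 0.72), (array([129.3, 232.6]), 0.64)] [(array([190.2, 239. ,  42.7,  79.4]), 0.74), (array([124.5, 233.6,  40.8,  50.5]), 0.63)]
rest_top [(array([185.5, 238.7]), 0.7), (array([118.4, 233.5]), 0.61), (array([313.6, 222.3]), 0.42)] 
bin [(array([319.5, 205.6]), 0.73)] 
lid_hinge [(array([317.2, 247.6]), 0.78)] 
lid_handle [(array([324.7, 162.5]), 0.58)] 
carton [(array([420. , 238.5]), 0.75)] 
tape [(array([366. , 125.9]), 0.98)] 
tin [(array([253.4, 123.6]), 0.77)] 
side [  91.9 -583.4  905.5]
valve [(array([303.8, 224.4]), 0.86), (array([256.1, 344.9]), 0.7), (array([222.1, 158. ]), 0.65), (array([219.9, 280.1]), 0.58)] [(array([215.3, 275.5,  70.8,  54.7]), 0.86), (array([304.9, 217.6,  49.9,  35.2]), 0.83), (array([257.3, 342.5,  24.4,  55.6]), 0.74)]
rest [(array([226.4, 193.6]), 0.79), (array([197.2, 156.3]), 0.69), (array([220.8, 158.8]), 0.46)] [(array([222.1, 176.4,  58.7,  64.6]), 0.89), (array([196. , 143.4,  41.4,  43.5]), 0.77), (array([432.8, 252.2,  42.9,  40.5]), 0.66)]
rest_top [(array([196.5, 131.3]), 0.91), (array([220.8, 158.7]), 0.84), (array([302.5, 226.2]), 0.7)] 
bin [(array([323.2, 257.1]), 0.81)] 
lid_hinge [(array([282.8, 247.4]), 0.7)] 
lid_handle [(array([355.2, 201.3]), 0.7)] 
carton [] 
tape [(array([432.1, 258.6]), 0.72)] 
tin [(array([352.5, 182.4]), 0.6)]
```

View pics/top0.png

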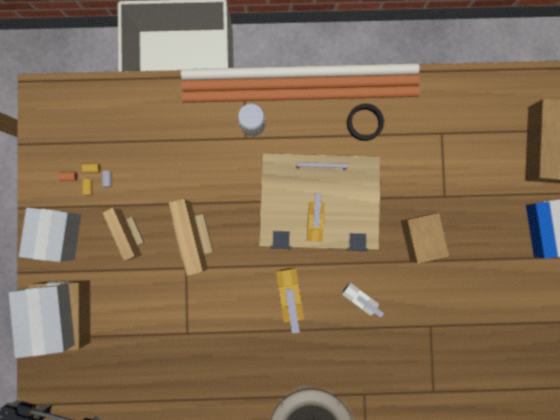

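View pics/side0.png

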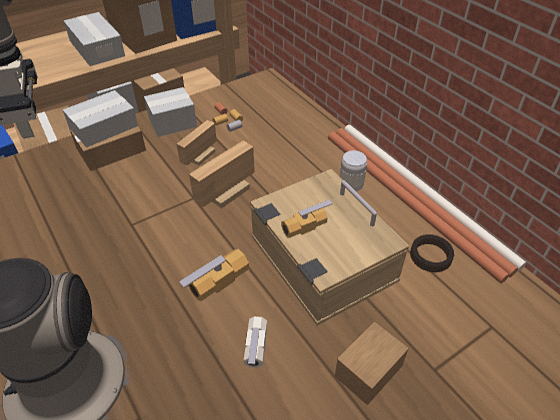

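Valve candidates in the top view are (316,220) orange on the lid, (290,296) orange on the bench and (362,299) white. The smaller orange one, on the lid, fits. Rest candidates are (185,237) and (119,233), and the larger one at (185,237) fits. I'll confirm both in one crop.

Run:
```python
from h import *
np.set_printoptions(precision=1,suppress=True)
t=capture("top");s=capture("side")
c=t["color"][140:340,100:390]; cv2.imwrite("pics/crop.png",cv2.resize(c,(783,540),interpolation=cv2.INTER_CUBIC)[:,:,::-1])
# pairs (top px, side px)
P={"valve":((314.3,221.2),(303.8,224.4)),"bigvalve":((291.8,291.2),(219.9,280.1)),"white":((360.4,296.6),(256.1,344.9)),"rest_top":((185.5,238.7),(220.8,158.7)),"resttop_small":((118.4,233.5),(196.5,131.3)),"handle":((324.7,162.5),(355.2,201.3)),"hinge":((317.2,247.6),(282.8,247.4)),"tin":((253.4,123.6),(352.5,182.4)),"tape":((366,125.9),(432.1,258.6)),"bin":((319.5,205.6),(323.2,257.1))}
for k,(a,b) in P.items(): print(k,*tri([(t,a),(s,b)]))
# orange body of valve in top and side: minAreaRect
def rects(c,lo,hi,box):
    h=cv2.cvtColor(c["color"],cv2.COLOR_RGB2HSV); m=cv2.inRange(h,lo,hi); r0,r1,c0,c1=box
    z=np.zeros_like(m); z[r0:r1,c0:c1]=m[r0:r1,c0:c1]
    return [(cv2.minAreaRect(k),cv2.contourArea(k)) for k in cv2.findContours(z,0,1)[0] if cv2.contourArea(k)>40]
for r in rects(t,(8,180,100),(28,255,255),(180,340,260,390)): print("orange top",r)
for n,tc,z in(("rest",t,107),("valve",t,158)):
  for r in trace(t,n)[:4]:
    m=r["pixels"].astype(np.uint8);k=max(cv2.findContours(m,0,1)[0],key=cv2.contourArea)
    q=cv2.minAreaRect(k);b=cv2.boxPoints(q);w=np.array([onz(t,p,z)[:2] for p in b])
    print(n,round(r["conf"],2),np.array(q[0]),"world",w.mean(0),"sides",np.linalg.norm(w[1]-w[0]),np.linalg.norm(w[2]-w[1]),"dirs",np.degrees(np.arctan2(*(w[1]-w[0])[::-1])))
for nm,p,z in(("bin fl",(263,154),122),("fr",(380,156),122),("nr",(380,249),122),("nl",(261,247),122),("bar l",(298,165),157),("bar r",(346,167),157)): print(nm,onz(t,p,z))
```

```text
valve [534.  -16.1 126.8] [0.8892507808731512, 0.8892507808731138]
bigvalve [355.4  39.5   4.4] [3.503754417695004, 3.5037544176949207]
white [ 337.2 -138.     4.5] [2.6317079686092812, 2.6317079686093647]
rest_top [502.2 288.5 109.2] [0.04184230547255795, 0.04184230547268021]
resttop_small [518.9 457.1  80.2] [0.3207293344562418, 0.32072933445627977]
handle [662.8 -38.9 144.2] [8.248688642142799, 8.248688642142755]
hinge [473.  -24.2 100.3] [1.0369198201163692, 1.036919820116469]
tin [800.3 126.4   2. ] [0.15650323926319842, 0.15650323926290008]
tape [ 788.9 -173.4   -2.9] [1.7853010691473956, 1.7853010691474112]
bin [576.7 -39.6  12.5] [1.2861575959109441, 1.2861575959110079]
rest 0.7 [192.2 234.5] world [512.  272.9] sides 75.97458867134482 177.19922445534536 dirs -75.49857042755681
rest 0.62 [125.4 231.5] world [523.4 431. ] sides 63.41652795901316 131.89605026737425 dirs -67.31807061302793
valve 0.79 [315.9 217.2] world [543.1 -18.2] sides 106.79489333484408 38.52386344610693 dirs -8.100077138402597
valve 0.73 [290.9 300. ] world [358.3  44.2] sides 47.52770303254741 141.74653284584963 dirs -81.20191231476839
valve 0.59 [363.5 300.1] world [ 353.1 -119.5] sides 34.24926994584145 103.5480649334515 dirs -38.992987138210125
bin fl [697.2  99.4 122. ]
fr [ 685.1 -177.8  122. ]
nr [ 465.4 -169.2  122. ]
nl [477.9 109.7 122. ]
bar l [663.5  19.  157. ]
bar r [656.  -90.8 157. ]
```

View pics/crop.png

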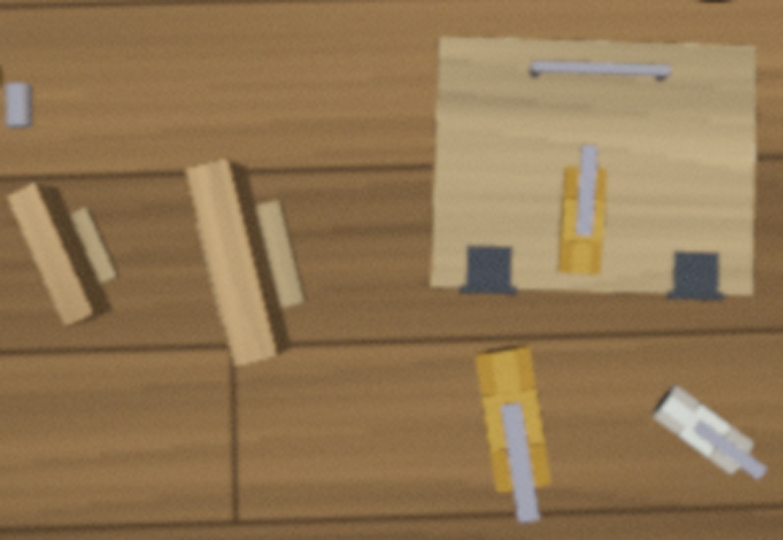

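The crop confirms both. The valve on the lid, crop (583,215), is clearly smaller than the orange one at crop (513,435). The rest at crop (233,260) is clearly larger than the one at crop (52,255). Next I work out precise poses and the first move.

```bash
cat >> h.py <<'E'
np.set_printoptions(precision=4,suppress=True)
def ydir():
    o=get_obs(); R=Ro.from_euler("xyz",o["tcp_rot"]).as_matrix(); return o,R
def to(x,y,zgrasp,ang):
    """shift in m along tool axes + spin so that grasp point at x,y,zgrasp and the closing line at world angle ang (deg, mod 180)"""
    o,R=ydir(); d=np.array([x,y,zgrasp+159])-o["tool_pos"]
    cur=np.degrees(np.arctan2(R[1,1],R[0,1])); da=(ang-cur+90)%180-90
    print("t",o["time"],"tcp",np.array(o["tool_pos"]),"cur",cur,"shift m",R.T@d/1000,"spin",-np.radians(da),"alt",-np.radians(da-np.sign(da)*180),"q6",o["joint_positions"][5],"F",np.array(o["contact_force"]),"w",o["grip_width"],o["finger_force"])
E
python3 - <<'E'
from h import *
t=capture("top")
cr=lambda p:(p[0]/2.7+100-.5,p[1]/2.7+140-.5)
def q(pts,z):
    w=np.array([onz(t,cr(p),z)[:2] for p in pts]); print(w.mean(0),[float(np.linalg.norm(w[i]-w[i-1])) for i in range(4)]); return w
w=q([(188,168),(230,160),(276,352),(237,364)],107); d=(w[0]+w[1]-w[2]-w[3]); print("rest yaw",np.degrees(np.arctan2(d[1],d[0])))
w=q([(566,168),(607,170),(600,275),(559,272)],158); d=(w[0]+w[1]-w[2]-w[3]); print("valve yaw",np.degrees(np.arctan2(d[1],d[0])))
a,b=onz(t,cr((589,146)),172)[:2],onz(t,cr((585,234)),172)[:2]; d=a-b;print("lever",a,b,np.degrees(np.arctan2(d[1],d[0])))
o,R=ydir(); print(R, o["tcp_rot"])
to(535,-17,250,90)
E
```

```text
[508.5141 288.4038] [177.78692097031603, 37.598705309251514, 173.84454120601958, 35.556723856213715]
rest yaw 12.769433097093684
[533.3923 -16.7735] [87.73621349094873, 34.63840149264174, 88.59318188268816, 34.52788147310097]
valve yaw -5.649794614974382
lever [595.4475 -22.6244] [522.3206 -16.9641] -4.426101869177629
[[-0.9617  0.2743  0.    ]
 [ 0.2743  0.9617  0.0001]
 [ 0.      0.0001 -1.    ]] [ 3.1415 -0.      2.8638]
t 1.45 tcp [143.9532 504.8764 404.7286] cur 74.08206678847138 shift m [-0.5192 -0.3946 -0.0043] spin -0.2778203446537294 alt 2.8637723089360634 q6 -0.14598808510864772 F [ 0.9263 -0.7614  0.4247] w 91.80827518888506 0.0
```

```bash
python3 -m inch '[[-0.035,-0.026,0,-0.03,1],[-0.07,-0.052,0,-0.06,1],[-0.105,-0.078,0,-0.09,1],[-0.14,-0.104,0,-0.12,1],[-0.175,-0.13,0,-0.15,1],[-0.21,-0.156,0,-0.19,1],[-0.24,-0.182,0,-0.19,1],[-0.26,-0.197,0,-0.19,1]]'
python3 - <<'E'
from h import *
to(535,-17,250,85)
E
```

```text
time: 2.12
tool_pos: [340.8, 241.9, 405.0]
tcp_rot: [3.142, 0.001, 3.053]
contact_force: [1.3, 0.1, -0.7]
grip_width: 92.1
finger_force: 0.0
t 2.1167 tcp [340.8209 241.9023 404.9833] cur 84.9510424845143 shift m [-0.2162 -0.2408 -0.0039] spin -0.0008544698388215146 alt 3.1407381837509716 q6 -1.0490271828382334 F [ 1.2973  0.0944 -0.6727] w 92.14508279832708 0.0
```

```bash
python3 -m inch '[[-0.027,-0.030,0,0,1],[-0.054,-0.060,0,0,1],[-0.081,-0.09,0,0,1],[-0.108,-0.12,0,0,1],[-0.135,-0.15,0,0,1],[-0.162,-0.18,0,0,1],[-0.19,-0.21,0,0,1],[-0.216,-0.238,0,0,1]]'
python3 - <<'E'
from h import *
w=capture("wrist");save(w,"w1");print(np.array(w["pose"]))
for r in tip_of(w,"valve")[:2]: print(r["centre"],r["conf"],onz(w,r["centre"],122))
for r in trace(w,"valve")[:2]: print(r["rect"],r["conf"])
to(535,-17,146,85)
E
```

```text
time: 2.78
tool_pos: [535.3, -14.1, 404.8]
tcp_rot: [3.142, 0.001, 3.053]
contact_force: [0.8, 0.8, 0.4]
grip_width: 91.6
finger_force: 0.0
[[  0.0874   0.9509   0.297  456.093 ]
 [  0.9962  -0.0833  -0.0265  -7.0354]
 [ -0.0004   0.2981  -0.9545 383.462 ]
 [  0.       0.       0.       1.    ]]
[268.8, 196.6] 0.67 [529.4601 -18.2336 122.    ]
[323.4, 36.5, 65.8, 66.1] 0.92
[270.1, 218.4, 50.6, 146.2] 0.91
t 2.9333 tcp [535.2712 -14.017  403.9765] cur 84.75697407283756 shift m [-0.0001 -0.003   0.099 ] spin -0.0042416025966964125 alt 3.137351050993097 q6 -1.648638628186124 F [ 0.2101 -0.4397 -0.1848] w 91.89303297200104 0.0
```

View pics/w1.png

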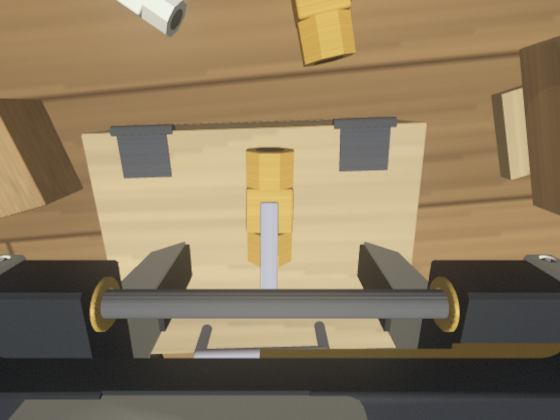

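Wrist view: the valve body spans columns 246–294 and rows 150–267, and its axis is nearly vertical in the image. The lever points to the far side.

Run:
```python
from h import *
w=capture("wrist");t=capture("top")
for p in[(270,150),(270,267),(247,195),(294,195),(269,150),(271,262)]: print(p,onz(w,p,158))
cr=lambda p:(p[0]/2.7+99.5,p[1]/2.7+139.5)
print("lever inner end",tri([(w,(269,204)),(t,cr((585,234)))]))
print("hinge end",tri([(w,(270,150)),(t,cr((580,274)))]))
to(536,-18,146,85)
```

```text
(270, 150) [485.1849 -12.4167 158.    ]
(270, 267) [576.1465 -21.0363 158.    ]
(247, 195) [516.2177 -32.2487 158.    ]
(294, 195) [519.3206   1.9732 158.    ]
(269, 150) [485.1216 -13.1145 158.    ]
(271, 262) [571.88   -19.8468 158.    ]
lever inner end (array([522.3588, -17.0289, 165.3419]), [0.4797376673970998, 0.47973766739710844])
hinge end (array([488.4191, -13.7879, 135.1801]), [0.8380243314814133, 0.8380243314813778])
t 3.0333 tcp [533.9024 -11.6691 404.3497] cur 84.94001335473403 shift m [-0.0028 -0.0062  0.0993] spin -0.0010469644671169663 alt 3.1405456891226766 q6 -1.6481516571071424 F [ 0.0518 -0.8519 -0.3705] w 92.22752614620588 0.0
```

```bash
python3 -m inch '[[0,-0.004,0.03,0,1],[0,-0.004,0.06,0,1],[0,-0.004,0.08,0,1],[0,-0.004,0.09,0,1],[0,-0.004,0.098,0,1],[0,-0.004,0.098,0,1],[0,-0.004,0.098,0,0.5],[0,-0.004,0.098,0,0.3]]'
python3 -m inch '[[0,0,0,0,0.1],[0,0,0,0,0],[0,0,0,0,0],[0,0,0,0,0],[0,0,0,0,0]]'
python3 - <<'E'
from h import *
for i in range(3): to(535,-17,147,85); capture("wrist")
E
```

```text
time: 3.7
tool_pos: [534.3, -15.6, 308.1]
tcp_rot: [-3.141, 0.003, 3.054]
contact_force: [-0.6, 0.1, 0.0]
grip_width: 82.8
finger_force: 0.0
time: 4.12
tool_pos: [533.9, -15.9, 306.9]
tcp_rot: [3.142, 0.0, 3.054]
contact_force: [0.5, -0.7, -0.2]
grip_width: 49.7
finger_force: 0.0
t 4.1167 tcp [533.936  -15.9188 306.8697] cur 84.96489479024592 shift m [-0.0012 -0.001   0.0009] spin -0.0006127014948119024 alt 3.1409799520949813 q6 -1.656309172323708 F [ 0.5382 -0.7347 -0.2352] w 49.710987007530356 0.0
t 4.1667 tcp [533.9136 -15.9277 306.8045] cur 84.96518223379233 shift m [-0.0012 -0.001   0.0008] spin -0.0006076846585134005 alt 3.14098496893128 q6 -1.6563368786121164 F [-0.1318  0.608   0.5891] w 45.71270430175435 0.0
t 4.2167 tcp [533.9221 -15.9145 306.7634] cur 84.96312637121748 shift m [-0.0012 -0.001   0.0008] spin -0.0006435662294130483 alt 3.14094908736038 q6 -1.656293383333882 F [ 0.223  -0.458   0.8486] w 41.574734412127036 0.0
```

```bash
python3 -m inch '[[0,0,0,0,0],[0,0,0,0,0],[0,0,0,0,0],[0,0,0,0,0],[0,0,0,0,0]]'
python3 -m inch '[[0,0,-0.005,0,0],[0,0,-0.015,0,0],[0,0,-0.03,0,0],[0,0,-0.05,0,0],[0,0,-0.075,0,0],[0,0,-0.09,0,0],[0,0,-0.09,0,0]]'
python3 - <<'E'
from h import *
s=capture("side");save(s,"s1")
w=capture("wrist");save(w,"w2")
cv2.imwrite("pics/sw.png",cv2.resize(np.vstack([s["color"][120:330,100:460],w["color"][60:270,100:460]]),(720,600)[::1])[:,:,::-1])
# body angle & offset in the tool frame
to(508.5,288.4,220,102.8)
E
```

```text
time: 4.68
tool_pos: [534.0, -16.2, 306.8]
tcp_rot: [-3.141, 0.0, 3.054]
contact_force: [-0.5, -4.7, 1.2]
grip_width: 35.5
finger_force: 30.0
time: 5.27
tool_pos: [534.3, -15.5, 400.4]
tcp_rot: [3.141, 0.006, 3.054]
contact_force: [0.6, 0.0, -4.8]
grip_width: 36.0
finger_force: 30.0
t 5.3667 tcp [533.6175 -15.51   396.5809] cur 84.98720649728105 shift m [0.0516 0.3005 0.0178] spin -0.3108918956002991 alt 2.8307007579894945 q6 -1.6563146044058563 F [-0.2699  0.2929 -6.5138] w 35.807852096059996 29.989445507526398
```

View pics/sw.png

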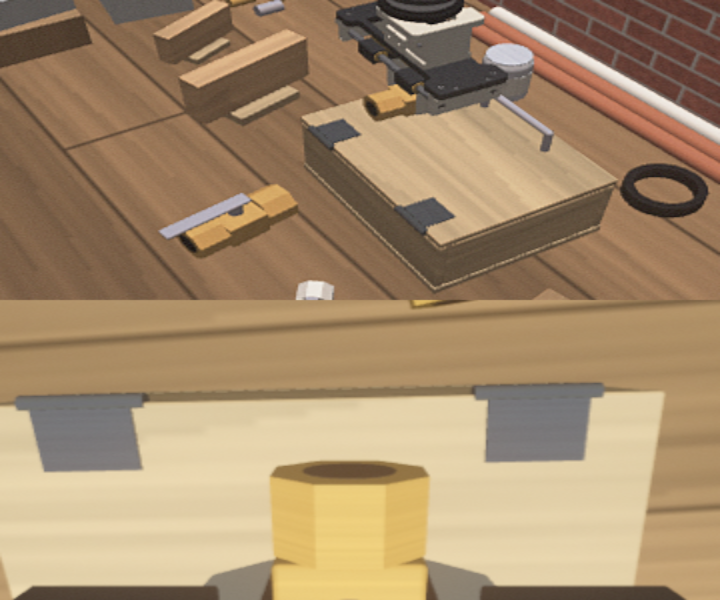

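The valve is held upright and lifted clear: in the side part the jaws are at about (400,95), and the lid below is empty. Next I carry it over the rest.

```bash
python3 -m inch '[[0.003,0.015,0,-0.02,0],[0.008,0.045,0,-0.06,0],[0.013,0.075,0,-0.1,0],[0.018,0.105,0,-0.14,0],[0.023,0.135,0,-0.18,0],[0.028,0.165,0,-0.22,0],[0.034,0.195,0,-0.26,0],[0.038,0.22,0,-0.311,0]]'
python3 - <<'E'
from h import *
to(508.5,288.4,220,102.8)
E
```

```text
time: 6.03
tool_pos: [514.3, 208.7, 394.6]
tcp_rot: [3.141, -0.004, -2.916]
contact_force: [0.5, 0.2, -6.2]
grip_width: 35.7
finger_force: 30.0
t 6.0333 tcp [514.3444 208.6704 394.6219] cur 102.94238707800345 shift m [-0.0122  0.079   0.0156] spin 0.0024851233234542305 alt -3.139107530266339 q6 -1.5498785567887718 F [ 0.5286  0.1873 -6.228 ] w 35.66449457755337 29.988954663276672
```

```bash
python3 -m inch '[[-0.004,0.025,0,0,0],[-0.008,0.05,0,0,0],[-0.011,0.07,0,0,0],[-0.012,0.079,0,0,0],[-0.012,0.079,0,0,0],[-0.012,0.079,0,0,0]]'
python3 - <<'E'
from h import *
w=capture("wrist");save(w,"w3");print(np.array(w["pose"])[:3,3])
for n in("rest","rest_top"):
  for r in tip_of(w,n)[:2]: print(n,r["centre"],r["conf"])
to(508.5,288.4,220,102.8)
E
```

```text
time: 6.53
tool_pos: [509.3, 286.2, 395.3]
tcp_rot: [-3.141, -0.003, -2.917]
contact_force: [0.4, 0.4, -5.2]
grip_width: 35.6
finger_force: 30.0
[431.7842 268.1344 374.2299]
rest [280.4, 177.0] 0.78
rest [410.8, 212.7] 0.6
rest_top [441.5, 236.6] 0.79
rest_top [278.8, 177.6] 0.54
t 6.6833 tcp [509.7558 285.224  396.2896] cur 102.71895903974449 shift m [0.0005 0.0034 0.0173] spin -0.0014144315854364602 alt 3.140178222004357 q6 -1.4136589072134333 F [ 0.189   0.3509 -5.1844] w 35.812361086729915 29.989356994628906
```

View pics/w3.png

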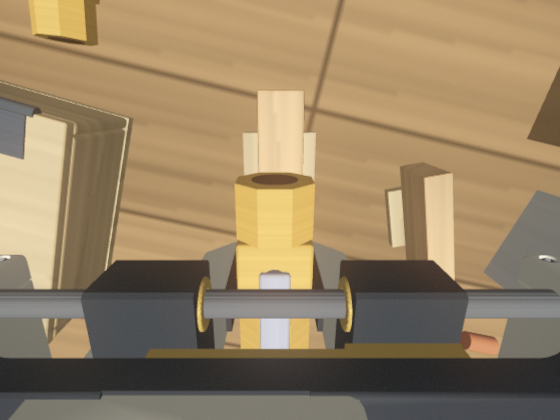

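Wrist view: the rest's top spans columns 258–304 from row 91 down. The held valve body is at columns 236–314, roughly above it.

Run:
```python
from h import *
w=capture("wrist");h=w["color"]
pts=[]
hsv=cv2.cvtColor(h,cv2.COLOR_RGB2HSV)
g=cv2.GaussianBlur(hsv[:,:,2].astype(float)-hsv[:,:,1],(3,3),0)
for r in(100,110,120,150,160,165):
    d=np.diff(g[r]); L=250+np.argmax(np.abs(d[250:268])); Rr=296+np.argmax(np.abs(d[296:312])); print(r,L,Rr,end=";")
print()
for r,l,rr in((92,258,304),(125,258.5,304),(168,259,304)):
    a,b=onz(w,(l,r),107),onz(w,(rr,r),107); print(a[:2],b[:2],(a+b)[:2]/2,np.linalg.norm(a-b))
print("valve edges",onz(w,(237,220),395.5-159-16+0),onz(w,(313,220),395.5-159-16+0), "body ends(row300)",onz(w,(238,250),232),onz(w,(313,250),232))
to(508.5,288.4,220,102.8)
```

```text
100 258 303;110 258 304;120 258 303;150 257 304;160 257 304;165 258 303;
[424.7338 252.1629] [416.668 287.747] [420.7009 269.955 ] 36.486791108593415
[449.5257 257.8086] [441.3064 294.0547] [445.416  275.9316] 37.166348089161275
[484.1671 265.5651] [475.7048 302.861 ] [479.9359 284.213 ] 38.24388330142064
valve edges [491.1941 260.8679 220.5   ] [482.522  299.0592 220.5   ] body ends(row300) [502.104  264.7633 232.    ] [493.9367 300.7141 232.    ]
t 6.7333 tcp [509.8297 285.2053 396.5549] cur 102.70490992526767 shift m [0.0006 0.0034 0.0176] spin -0.0016596348900465544 alt 3.1399330186997467 q6 -1.4135649641618075 F [-0.2063  0.3523 -4.7483] w 35.96358981953473 29.989552795886993
```

```bash
python3 -m inch '[[0,0.002,0.02,-0.005,0],[0,0.0045,0.04,-0.005,0],[0,0.0045,0.06,-0.005,0],[0,0.0045,0.08,-0.005,0],[0,0.0045,0.09,-0.005,0],[0,0.0045,0.095,-0.005,0],[0,0.0045,0.095,-0.005,0],[0,0.0045,0.095,-0.005,0]]'
python3 - <<'E'
from h import *
w=capture("wrist");save(w,"w4");s=capture("side")
a=cv2.resize(s["color"][110:230,150:290],(560,480));b=cv2.resize(w["color"][60:300,200:360],(240,360))
p=np.zeros((480,800,3),np.uint8);p[:,:560]=a;p[:360,560:]=b;cv2.imwrite("pics/p4.png",p[:,:,::-1])
to(508.4,289.5,132.8,103)
E
```

```text
time: 7.4
tool_pos: [509.0, 290.6, 302.6]
tcp_rot: [3.141, 0.001, -2.914]
contact_force: [-0.1, -0.6, -4.5]
grip_width: 35.7
finger_force: 30.0
t 7.5 tcp [509.0085 290.7525 303.1355] cur 103.06647755624651 shift m [ 0.0009 -0.0011  0.0113] spin 0.0011602522351813395 alt -3.1404324013546114 q6 -1.4106044196410954 F [-0.5432  0.4755 -5.5635] w 35.6927389856522 29.989565312862396
```

View pics/p4.png

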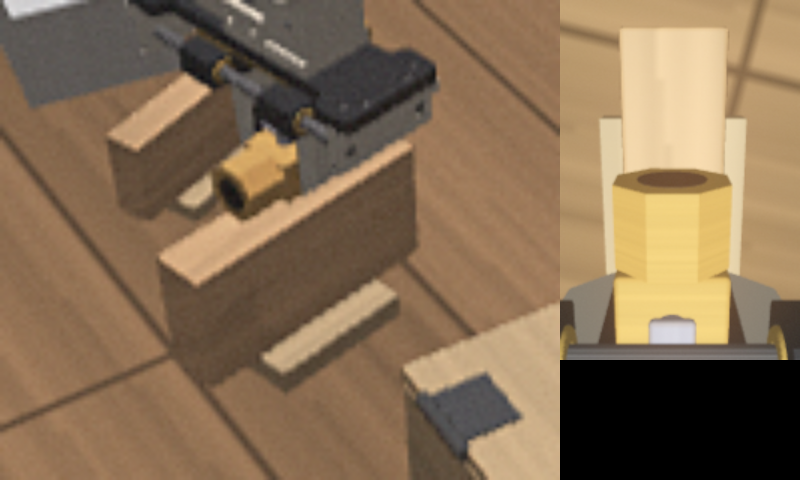

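The valve is now centred over the rest's top: midline column 672 in the crop, against 673.5 for the rest, which is under 1 mm off. It is about 11 mm above it, so I lower it gently.

```bash
python3 -m inch '[[0,0,0.004,0,0],[0,0,0.007,0,0],[0,0,0.009,0,0],[0,0,0.01,0,0],[0,0,0.01,0,0],[0,0,0.01,0,0]]'
python3 -m inch '[[0,0,0.0005,0,0],[0,0,0.001,0,0],[0,0,0.0015,0,0],[0,0,0.0015,0,0],[0,0,0.0015,0,0]]'
```

```text
time: 8.0
tool_pos: [508.5, 290.7, 291.9]
tcp_rot: [3.142, -0.0, -2.913]
contact_force: [-1.1, -0.2, -3.3]
grip_width: 35.6
finger_force: 30.0
time: 8.42
tool_pos: [508.4, 290.7, 291.8]
tcp_rot: [3.141, 0.001, -2.913]
contact_force: [-5.6, -2.7, 7.3]
grip_width: 36.0
finger_force: 30.0
```

```bash
python3 -m inch '[[0,0,-0.0005,0,0],[0,0,-0.0005,0,0],[0,0,-0.0005,0,0.5],[0,0,-0.0005,0,0.6],[0,0,-0.0005,0,0.8],[0,0,-0.0005,0,0.9],[0,0,-0.0005,0,1],[0,0,-0.0005,0,1]]'
python3 -m inch '[[0,0,0,0,1],[0,0,0,0,1],[0,0,0,0,1],[0,0,0,0,1],[0,0,0,0,1],[0,0,0,0,1],[0,0,0,0,1]]'
python3 -m inch '[[0,0,-0.01,0,1],[0,0,-0.03,0,1],[0,0,-0.06,0,1],[0,0,-0.09,0,1],[0,0,-0.12,0,1],[0,0,-0.13,0,1],[0,0,-0.13,0,1]]'
python3 - <<'E'
from h import *
w=capture("wrist");s=capture("side");t=capture("top")
a=cv2.resize(s["color"][110:230,150:290],(420,360));b=cv2.resize(w["color"][60:300,200:360],(240,360))
p=np.zeros((360,800,3),np.uint8);p[:,:420]=a;p[:,420:660]=b;cv2.imwrite("pics/p5.png",p[:,:,::-1])
to(661,-38,200,177.4)
for c in(w,s,t):
  for k in("lid_handle","valve"): print(k,[(r["centre"],round(r["conf"],2)) for r in tip_of(c,k)][:4])
E
```

```text
time: 9.08
tool_pos: [508.7, 290.7, 290.6]
tcp_rot: [3.141, 0.0, -2.913]
contact_force: [-0.1, -0.4, -0.4]
grip_width: 71.1
finger_force: 0.0
time: 9.67
tool_pos: [508.6, 290.7, 290.7]
tcp_rot: [3.141, 0.0, -2.913]
contact_force: [-0.4, 0.3, -1.0]
grip_width: 91.7
finger_force: 0.0
time: 10.25
tool_pos: [508.7, 290.8, 424.5]
tcp_rot: [3.14, 0.007, -2.913]
contact_force: [0.4, 0.4, -0.1]
grip_width: 91.8
finger_force: 0.0
t 10.4 tcp [508.2603 290.5466 419.1431] cur 103.07296486346235 shift m [-0.0746 -0.3546  0.0601] spin -1.2972514863780953 alt 1.844341167211698 q6 -1.4105567857456267 F [ 0.5983 -0.5817  0.307 ] w 91.94714574816196 0.0
lid_handle []
valve [([273.7, 184.9], 0.89)]
lid_handle [([357.4, 199.3], 0.61)]
valve [([220.6, 279.6], 0.97), ([217.8, 157.2], 0.71), ([257.9, 346.4], 0.59)]
lid_handle [([324.7, 163.5], 0.91)]
valve [([291.9, 293.0], 0.95), ([183.9, 235.9], 0.68), ([361.2, 297.2], 0.57), ([313.3, 204.1], 0.41)]
```

View pics/p5.png

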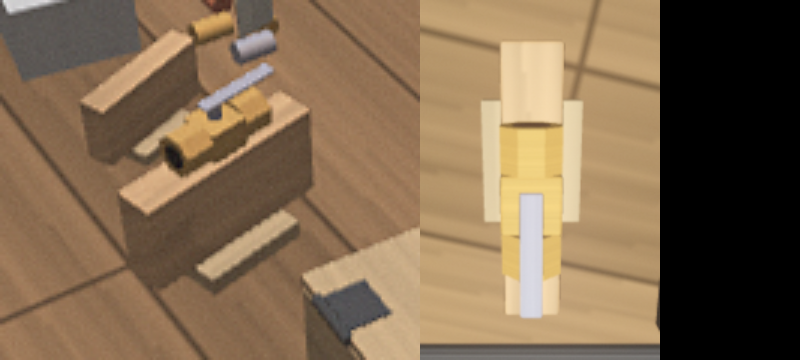

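The valve lies on the rest, lever up and well centred: in the wrist crop the body is at columns 500–562 and the rest at 501–563. Next is the lid handle.

```bash
python3 -m inch '[[-0.007,-0.03,0,0.12,1],[-0.014,-0.06,0,0.24,1],[-0.021,-0.095,0,0.36,1],[-0.028,-0.13,0,0.48,1],[-0.035,-0.165,0,0.6,1],[-0.042,-0.2,0,0.72,1],[-0.05,-0.235,0,0.84,1],[-0.056,-0.265,0,0.96,1]]'
python3 - <<'E'
from h import *
s=capture("side");t=capture("top")
print(tri([(s,(357.4,199.3)),(t,(324.7,163.5))]))
to(661,-37,200,177.4)
E
```

```text
time: 11.37
tool_pos: [623.8, 42.9, 420.3]
tcp_rot: [-3.141, -0.0, 2.403]
contact_force: [0.2, -0.5, -0.3]
grip_width: 91.2
finger_force: 0.0
(array([662.4041, -40.1198, 150.9038]), [4.728536619454095, 4.728536619453937])
t 11.4667 tcp [624.5122  40.787  419.6713] cur 47.57722041100357 shift m [-0.0794 -0.0327  0.0608] spin 0.8757577056709145 alt -2.265834947918879 q6 -0.8870225532333579 F [-0.0579 -0.1469 -0.4439] w 91.67226598325412 0.0
```

```bash
python3 -m inch '[[-0.012,-0.005,0,0.12,1],[-0.024,-0.01,0,0.24,1],[-0.036,-0.015,0,0.36,1],[-0.048,-0.02,0,0.48,1],[-0.06,-0.025,0.02,0.6,1],[-0.07,-0.029,0.04,0.72,1],[-0.079,-0.033,0.05,0.84,1],[-0.079,-0.033,0.06,0.876,1]]'
python3 -m inch '[[0,0,0,0,1],[0,0,0,0,1]]'
python3 - <<'E'
from h import *
w=capture("wrist");save(w,"w6");print(np.array(w["pose"])[:3,3])
print([(r["centre"],r["conf"],onz(w,r["centre"],157)) for r in tip_of(w,"lid_handle")])
to(661,-37,155,177.4)
E
```

```text
time: 12.13
tool_pos: [660.0, -33.1, 358.8]
tcp_rot: [-3.14, 0.0, 1.528]
contact_force: [-0.2, 0.9, 0.2]
grip_width: 91.9
finger_force: 0.0
time: 12.3
tool_pos: [659.7, -31.5, 360.1]
tcp_rot: [-3.14, -0.001, 1.536]
contact_force: [-0.9, 0.4, -0.2]
grip_width: 91.6
finger_force: 0.0
[663.6689  49.1266 338.847 ]
[([274.2, 246.9], 0.77, array([660.5555, -34.7278, 157.    ]))]
t 12.4 tcp [659.8378 -31.4427 361.5789] cur -1.9738238407996298 shift m [-0.0055  0.0013  0.0476] spin 0.010928835675537886 alt -3.130663817914255 q6 -0.12917528284471755 F [ 0.4055 -0.7001 -0.39  ] w 91.71281316600378 0.0
```

View pics/w6.png

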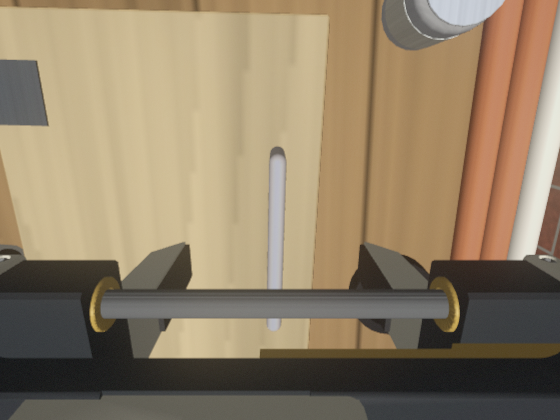

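The bar is vertical in view at column about 277, rows 150–328, midway between the open jaws, so I descend and grip it.

```bash
python3 -m inch '[[-0.004,0.001,0.015,0.01,1],[-0.004,0.001,0.03,0.01,1],[-0.004,0.001,0.038,0.01,1],[-0.004,0.001,0.042,0.01,1],[-0.004,0.001,0.042,0.01,0.6],[-0.004,0.001,0.042,0.01,0.3],[-0.004,0.001,0.042,0.01,0.15],[-0.004,0.001,0.042,0.01,0.1]]'
python3 -m inch '[[0,0,0,0,0],[0,0,0,0,0],[0,0,0,0,0],[0,0,0,0,0],[0,0,0,0,0],[0,0,0,0,0],[0,0,0,0,0],[0,0,0,0,0]]'
python3 -m inch '[[0,0,0,0,0],[0,0,0,0,0],[0,0,0,0,0],[0,0,0,0,0]]'
python3 - <<'E'
from h import *
to(661,-35,160,177.4)
o,R=ydir()
L=np.hypot(190,47);a0=np.arctan2(47,190)
# arc in tool frame (bin x dir at -2.6deg)
u=np.array([np.cos(np.radians(-2.6)),np.sin(np.radians(-2.6)),0])
for k in range(4,61,4):
    a=a0+np.radians(k); dx=L*np.cos(a)-190; dz=L*np.sin(a)-47
    print(k,R.T@(u*dx+np.array([0,0,dz]))/1000)
E
```

```text
time: 13.07
tool_pos: [660.8, -36.1, 319.7]
tcp_rot: [3.14, 0.0, 1.524]
contact_force: [-0.2, 1.2, 1.1]
grip_width: 69.9
finger_force: 0.0
time: 13.73
tool_pos: [660.6, -36.1, 318.7]
tcp_rot: [-3.142, -0.0, 1.524]
contact_force: [0.5, 0.8, 0.3]
grip_width: 16.5
finger_force: 0.0
time: 14.07
tool_pos: [660.1, -36.1, 318.6]
tcp_rot: [-3.139, -0.0, 1.524]
contact_force: [-5.7, 0.7, 2.0]
grip_width: 9.1
finger_force: 30.0
t 14.0667 tcp [660.1117 -36.1088 318.602 ] cur -2.6950046343908896 shift m [ 0.0011  0.0008 -0.0004] spin -0.0016581436747742106 alt 3.139934509915019 q6 -0.12334089409376056 F [-5.7039  0.666   2.017 ] w 9.099839026632184 29.99592751264572
4 [-0.     -0.0038 -0.0131]
8 [-0.     -0.0084 -0.026 ]
12 [-0.     -0.014  -0.0384]
16 [-0.     -0.0204 -0.0505]
20 [-0.     -0.0277 -0.0621]
24 [-0.0001 -0.0357 -0.0731]
28 [-0.0001 -0.0445 -0.0836]
32 [-0.0001 -0.054  -0.0934]
36 [-0.0001 -0.0641 -0.1026]
40 [-0.0001 -0.0749 -0.111 ]
44 [-0.0001 -0.0862 -0.1186]
48 [-0.0001 -0.0981 -0.1254]
52 [-0.0002 -0.1104 -0.1314]
56 [-0.0002 -0.123  -0.1365]
60 [-0.0002 -0.136  -0.1407]
```

Gripped: opening 9.1 mm, pad force 30 N. Next, along the arc.

```bash
python3 -m inch '[[0,-0.0018,-0.0066,0,0],[0,-0.0038,-0.0131,0,0],[0,-0.0061,-0.0196,0,0],[0,-0.0084,-0.026,0,0],[0,-0.0112,-0.0322,0,0],[0,-0.014,-0.0384,0,0],[0,-0.0172,-0.0445,0,0],[0,-0.0204,-0.0505,0,0]]'
python3 - <<'E'
from h import *
to(661,-35,160,177.4)
E
```

```text
time: 14.73
tool_pos: [639.8, -35.0, 369.7]
tcp_rot: [-3.141, -0.0, 1.524]
contact_force: [-4.2, 1.3, -6.0]
grip_width: 8.9
finger_force: 30.0
t 14.7333 tcp [639.8257 -35.0023 369.7373] cur -2.6874170998096476 shift m [0.001  0.0212 0.0507] spin -0.0015257162142222607 alt 3.140066937375571 q6 -0.12743512551089378 F [-4.2415  1.3011 -5.9962] w 8.879966684760246 30.01339316368103
```

```bash
python3 -m inch '[[0,-0.0036,-0.0058,0,0],[0,-0.0073,-0.0116,0,0],[0,-0.0112,-0.0172,0,0],[0,-0.0153,-0.0226,0,0],[0,-0.0196,-0.0279,0,0],[0,-0.0241,-0.0331,0,0],[0,-0.0288,-0.038,0,0],[0,-0.0336,-0.0429,0,0]]'
python3 -m inch '[[0,-0.005,-0.0047,0,0],[0,-0.0101,-0.0092,0,0],[0,-0.0154,-0.0135,0,0],[0,-0.0209,-0.0176,0,0],[0,-0.0265,-0.0215,0,0],[0,-0.0322,-0.0252,0,0],[0,-0.0381,-0.0287,0,0],[0,-0.0441,-0.032,0,0]]'
python3 - <<'E'
from h import *
to(661,-35,160,177.4)
E
```

```text
time: 15.4
tool_pos: [606.6, -33.3, 413.3]
tcp_rot: [3.139, -0.001, 1.524]
contact_force: [2.4, 5.4, -3.6]
grip_width: 9.0
finger_force: 30.0
time: 16.07
tool_pos: [562.9, -30.9, 446.6]
tcp_rot: [3.134, -0.001, 1.524]
contact_force: [4.6, 6.3, 1.3]
grip_width: 9.0
finger_force: 30.0
t 16.0667 tcp [562.9166 -30.9225 446.5713] cur -2.6670515182895427 shift m [0.0003 0.0972 0.1283] spin -0.001170269762613521 alt 3.14042238382718 q6 -0.14515998750038214 F [4.6286 6.2897 1.2801] w 8.984010981922577 29.98359203338623
```

```bash
python3 -m inch '[[0,-0.0061,-0.003,0,0],[0,-0.0123,-0.006,0,0],[0,-0.0186,-0.0086,0,0],[0,-0.0249,-0.0111,0,0],[0,-0.0298,-0.0128,0,0],[0,-0.0335,-0.014,0,0],[0,-0.036,-0.0147,0,0],[0,-0.0365,-0.0149,0,0]]'
python3 -m inch '[[0,0,0,0,0],[0,0,0,0,0],[0,0,0,0,0],[0,0,0,0,0],[0,0,0,0,0],[0,0,0,0,0]]'
python3 - <<'E'
from h import *
s=capture("side");save(s,"s9")
o=get_obs(); g=np.array(o["tool_pos"])-[0,0,159]
u=np.array([np.cos(np.radians(-2.6)),np.sin(np.radians(-2.6)),0])
start=np.array([660.1,-36.1,159.6])
d=g-start; x=190+d@u; z=47+d[2]; print("angle est",np.degrees(np.arctan2(z,x)-np.arctan2(47,190)),np.hypot(x,z))
hx=np.array([581.4,-34.5,0])-110*u; v=g-hx; print("abs est",np.degrees(np.arctan2(v[2]-110,v@u)-np.arctan2(47,190)),np.hypot(v[2]-110,v@u))
print(o["contact_force"],o["finger_force"],np.abs(o["dq"]).max())
E
```

```text
time: 16.73
tool_pos: [526.3, -29.1, 462.3]
tcp_rot: [3.132, -0.001, 1.524]
contact_force: [4.7, 7.7, 4.2]
grip_width: 9.0
finger_force: 30.0
time: 17.23
tool_pos: [526.7, -29.2, 462.1]
tcp_rot: [3.133, -0.001, 1.524]
contact_force: [4.6, 6.9, 5.9]
grip_width: 8.7
finger_force: 30.0
angle est 59.60931800516938 198.69657374477598
abs est 60.177886567518925 200.82790138138893
[4.2011 7.8816 5.1729] 29.99402940273285 0.0016844964769715555
```

View pics/s9.png

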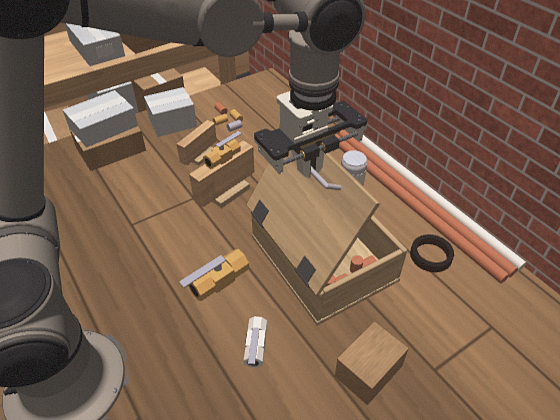

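The lid is at about 60° (both estimates give 59.6–60.2°), gripped at the bar near (320,180) and still. The valve is on the rest at (222,150), and the carton, tape and tin are in place. I hand the job in.

```bash
python3 -c "
from plant import *
print(close_job())"
```

```text
the job is handed in; nothing more can be done
None
```

The job is handed in: the valve lies lever up on the two-by-four rest, and the gripper is holding the lid still at about 60° (my estimate from the arm pose); no verdict came back.

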